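# Slide the sample carrier under the strip reader's bridge

### The arm

A 6-joint arm with a two-finger parallel gripper is mounted at the origin on the work surface. World frame = base frame: x ahead of the robot, y to its left, z up, the work surface at z = 0. Lengths are in m, angles in rad, forces in N, time in s.
With the tool pointing down it reaches from about 0.25 to 0.725 m from the base axis. Payload 4 kg.
Tool frame: the origin (TCP) lies at the very end of the fingers, on their centre line; the grasp point (between the pads) lies 19 mm behind it; z points along the fingers, y is the line along which they close (so a half turn about z gives the same grasp; the last joint's range is limited). The gripper opens to 85 mm and grips with 20 to 120 N. Pads are 22 mm wide; open, the fingers measure 114 mm over their backs; the gripper's body (76 mm by 85 mm) begins 54 mm behind the grasp point. The pads swing forward as they close: fully open they stand 13 mm farther back than shut.
Start: joints at [-1.21, 0.241, 0.005, 1.335, 0, 1.571], TCP at [0.177, -0.468, 0.205] pointing down, gripper open.
Joint ranges: [-2.72, 2.72], [-1.05, 1.87], [-1.09, 1.28], [-1.99, 2.15], [-1.42, 1.44], [-3.14, 3.14]. Speed limits (rad/s): [2.79, 2.79, 3.14, 3.14, 3.14, 3.14].

### API

Orientations are given as a unit quaternion [w, x, y, z].
In Python, from cell import ctrl, optics, ticket gives the robot as it stands.
- The arm moves only by the tool move_arm, never from a script. Its argument "commands" is one flat list of numbers, 7 for each row, row after row: the shift along the tool's x, y, z in m, then the turn, a rotation vector about the tool's x, y, z in degrees, then the finger opening in m, from 0 to 0.0854. A call has 1 to 5 rows; each row shifts and turns the commanded pose from where the row before left it, along the tool's axes as they then stand; what a row does not reach is not made up. A row lasts 1/8 s, in which the tool goes at most 62.5 mm and 10.7 degrees, less where a joint would pass 70% of its speed; a pose out of reach is approached as far as the arm can. A call with a gripper value outside its range is refused whole. The fingers move at their own pace and stop on an object; the grip force is fixed at half the most. Time passes only in rows, so rows that do not move let the fingers close. It gives the time, the measured TCP pose, the force, the opening and the grip force at its end, in the units of the state.
- ctrl.observe(): the state, without advancing time (a new reading comes with each control period).
- optics.snapshot(name): name is "scene" or "top" or "wrist"; returns (picture, depth): 384x512x3 uint8, red, green, blue; 384x512 float32, m along the optical axis (not along the pixel's ray), 0 where there is no reading.
- optics.camera_model(name): a dict with "K" (3x3 intrinsics, pixels), "R" (3x3) and "t" (3): a world point X has camera coordinates R X + t. Camera axes: x right, y down, z forward; pixel columns grow to the right and rows downward; lengths in m; the calibration is good to about 2 mm. A picture is of the moment at which its call begins: read the wrist's pose just before it. camera_model takes no time and is no camera call; for the wrist camera it gives the pose at the moment of the call.
- ticket.close_job(): hands the job in; it is judged then, once.
The state is a dict: "time": time; "q": joint angles; "joint_velocities": joint speeds; "joint_efforts": joint torques, N m; "eef_pos": TCP position; "tool_rot": TCP orientation; "contact_force": force on the tool from outside, world axes, zero at the start; "ft_torque": the same for the moment, N m; "width": finger opening in m; "grasp_force": force on a finger pad.
Only numpy, scipy, OpenCV 4.12 (cv2) and the standard library are available. Lean on these libraries where they do the work, as an engineer would, in place of code of your own. Each camera call takes 0.05 s, during which the arm holds its last target. There are 200 camera calls.

### The job

With the fingertips, push the low sample carrier along the bench and lengthwise under the reader's low bridge, from the bridge's open side, until its leading end rests squarely against the steel stop behind the bridge. Only push it: keep it flat on the bench the whole time, never lift or tip it, and leave the tall carrier, the vial and the loose cap where they stand. Then take the hand away.

Things in the scene. Friction and masses are not known exactly. Their poses are not given: they have to be found in the camera images.
- reader: White bench instrument with a low bridge, fixed. Origin on the bench, mid bridge opening; +y is the way in, open side at -y. Bridge: y -18 to 18 mm, opening 58 mm wide (x -29 to 29) and 18 mm high, top 40 mm high, outer leg ends at x -45 mm. On the +x side it joins the reader's body (x 29 to 119, y -18 to 90 mm, 52 mm high).
- mouth (a point): Middle of the bridge's open side, on the bench (reader x 0, y -18 mm). Axes as the reader's.
- stop (a point): Middle of the stop's face, on the bench (reader x 0, y +40 mm): a steel bar 74 mm wide, 12 mm high, joined to the bridge by two steel side strips 10 mm high, 58 mm apart. With the carrier home its origin lies at the reader's origin and its rear end sticks out 22 mm before the bridge.
- carrier: Low sample carrier: loose flat grey plastic block, three pale strips on top, 50 mm wide (x), 80 mm long (y), 14 mm high, 0.1 kg; origin at the centre of its underside, z up. Starts before the reader's open side, off the straight way in towards the reader's -x side, somewhat turned. Either end may go first. Slides at about 1 N and stays where it is left.
- tall_carrier: Tall carrier: same plastic, strips and footprint (50 x 80 mm) but 42 mm high with two dark lines round it, loose, 0.25 kg; origin at the centre of its underside. Too tall for the bridge; leave alone. It and the low carrier stand in a row beside the way in, either one nearer the reader.
- vial: Small white plastic bottle, 36 mm diameter, 62 mm high, loose and upright; origin at the centre of its underside. Leave alone.
- cap: Loose white screw cap lying flat, 28 mm diameter, 16 mm high, 12 g; origin at the centre of its underside. Leave alone.
Mind the look-alikes: they are no part of the job. Of the things that look like the carrier, take the one that is farthest to the robot's right at the start.

How it is judged:
By the outcome, as a careful person would: the job done as asked, in the order asked, and still so for the second after the job is handed in, with the robot touching nothing.
It also fails if it takes over 48 s, if anything falls off the work surface, if the arm or the gripper's body presses on something with over 40 N, if the wrist force passes 120 N, or if a joint passes its speed limit or range.

## Working session

There is one attempt and no reset: what is moved stays moved. The work goes in short steps, Python scripts to look and compute and a tool call to move; the robot and the scene stay as the last step left them, time stands still between calls to the robot, and variables do not carry over. Pictures are saved under pics/ and viewed, at most 10 in all, crops included, and the job is handed in when it is done.

Besides the shell and the picture viewer there is one more tool, called after "Request:" as a command line: name --argument value ..., lists and objects as JSON in quotes. move_arm: Moves the arm, as the interface text tells. Its arguments: {"type":"object","properties":{"commands":{"type":"array"}},"required":["commands"]}

```bash
mkdir -p pics
python3 - <<'E'
from cell import ctrl, optics, ticket
import cv2,numpy as np
s=ctrl.observe();print({k:np.round(v,3).tolist() for k,v in s.items()})
for n in("top","scene"):
    p,d=optics.snapshot(n);np.savez(f"{n}0.npz",p=p,d=d,**optics.camera_model(n))
    cv2.imwrite(f"pics/{n}0.png",p[:,:,::-1])
    m=optics.camera_model(n);print(n,m["K"].round(1).tolist(),m["R"].round(3).tolist(),m["t"].round(3))
E
```

```text
{'time': 0.0, 'q': [-1.21, 0.241, 0.004, 1.335, 0.0, 1.571], 'joint_velocities': [0.0, 0.0, 0.001, -0.0, 0.001, -0.0], 'joint_efforts': [0.0, -37.232, 25.241, 0.017, -0.0, -0.0], 'eef_pos': [0.176, -0.467, 0.204], 'tool_rot': [-0.001, 0.984, 0.179, -0.0], 'contact_force': [0.557, -0.161, 0.647], 'ft_torque': [-0.02, 0.002, -0.006], 'grasp_force': 0.0, 'width': 0.085}
top [[480.1, 0.0, 256.7], [0.0, 480.1, 193.8], [0.0, 0.0, 1.0]] [[0.027, -0.999, 0.024], [-0.983, -0.031, -0.184], [0.184, -0.019, -0.983]] [0.027 0.546 0.684]
scene [[404.9, 0.0, 255.8], [0.0, 404.9, 186.5], [0.0, 0.0, 1.0]] [[0.869, 0.495, -0.012], [0.412, -0.737, -0.536], [-0.275, 0.46, -0.844]] [-0.498 -0.148  0.804]
```

View pics/top0.png

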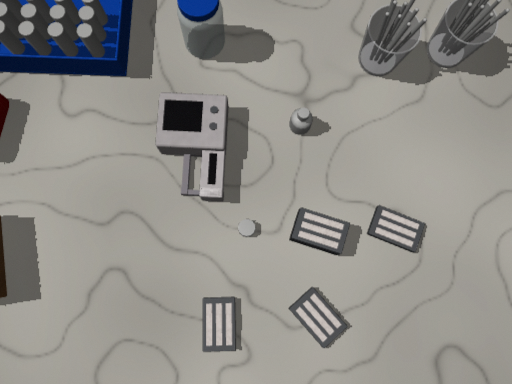

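View pics/scene0.png

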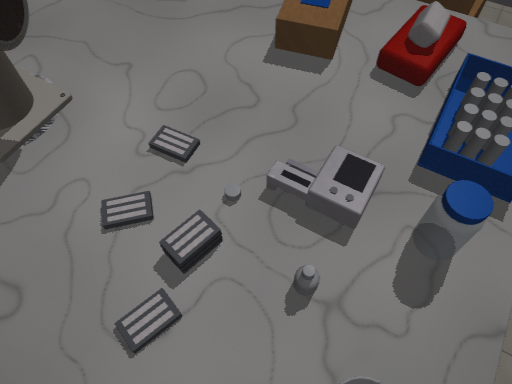

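The top view shows the reader body at (192,120), with the bridge at (212,175) and the stop at (187,175). The open side faces right, towards world -y. The cap is at (247,228) and the vial at (301,120). There are block look-alikes at (219,324) and (319,317). The tall carrier is at (320,231), and the target is the rightmost low carrier at (397,229).

```bash
cat > h.py <<'E'
import numpy as np,cv2
def ray(m,uv,z):
    uv=np.atleast_2d(np.asarray(uv,float));K,R,t=m["K"],m["R"],m["t"]
    d=(R.T@np.linalg.inv(K)@np.c_[uv,np.ones(len(uv))].T).T; c=-R.T@t
    return c+d*((np.broadcast_to(z,len(uv))-c[2])/d[:,2])[:,None]
def cloud(m,d):
    v,u=np.mgrid[:384,:512];p=np.stack([(u-m["K"][0,2])/m["K"][0,0]*d,(v-m["K"][1,2])/m["K"][1,1]*d,d],-1)
    return (p-m["t"])@m["R"]
def rect(m,mask,z):  # largest contour in mask -> world rect on plane z
    c=max(cv2.findContours(mask.astype(np.uint8),0,1)[0],key=cv2.contourArea)
    w=ray(m,c[:,0,:],z)[:,:2]
    (cx,cy),(a,b),th=cv2.minAreaRect((w*1000).astype(np.float32))
    if a<b:a,b,th=b,a,th+90
    return np.round([cx,cy,a,b,(th+90)%180-90],1)  # mm, long axis angle from world x
def box(mask,u0,v0,u1,v1):
    o=np.zeros_like(mask);o[v0:v1,u0:u1]=mask[v0:v1,u0:u1];return o
E
python3 - <<'E'
from h import *
m=dict(np.load("top0.npz"));P=cloud(m,m["d"]);Z=P[...,2]*1000;Z[m["d"]==0]=-99;p=m["p"]
for n,uv in dict(bench=(350,180),body=(215,140),bridge=(217,185),tall=(320,231),low=(397,229),cap=(247,228),vial=(303,113),stop=(187,178),l2=(219,324),l3=(319,317)).items():
    print(n,P[uv[1],uv[0]].round(4),p[uv[1],uv[0]])
def f(n,mask,z): print(n,rect(m,mask,z),mask.sum())
dark=p.max(2)<75
white=(p.min(2)>150)
b=(363,200,432,256)
f("low depth",box((Z>8)&(Z<20),*b),.014)
f("tall depth",box((Z>36)&(Z<48),285,200,355,258),.042)
f("bridge",box((Z>35)&(Z<45),175,145,235,205),.040)
f("body",box((Z>47)&(Z<58),150,85,235,158),.052)
f("stop",box((Z>7)&(Z<20),175,150,205,205),.012)
f("cap",box((Z>9)&(Z<25),235,215,260,240),.016)
f("vial",box((Z>20),285,100,318,138),.03)
q=np.hstack([cv2.resize(p[80:260,140:290],None,fx=4,fy=3.3,interpolation=0)])
q=cv2.resize(p[85:210,150:240],None,fx=4,fy=4,interpolation=2);q2=cv2.resize(p[195:261,360:435],None,fx=5,fy=5,interpolation=2)
o=np.zeros((500,740,3),np.uint8);o[:500,:360]=q;o[:330,365:740]=q2;cv2.imwrite("pics/c1.png",o[:,:,::-1])
E
```

```text
bench [ 0.5822 -0.1112  0.001 ] [166 162 155]
body [0.6276 0.1103 0.0518] [164 159 160]
bridge [0.5588 0.105  0.0394] [172 168 168]
tall [ 0.4915 -0.0554  0.0427] [203 194 189]
low [ 0.5015 -0.1828  0.0148] [201 193 188]
cap [0.4957 0.0563 0.017 ] [168 168 166]
vial [ 0.6727 -0.0252  0.0626] [166 166 162]
stop [0.5746 0.1558 0.0111] [127 122 127]
l2 [0.3479 0.0943 0.0167] [204 195 190]
l3 [ 0.3621 -0.0584  0.0155] [203 195 190]
low depth [ 503.5 -180.7   81.3   51.4   69.8] 1601
tall depth [493.4 -55.6  80.1  50.6  73.9] 1714
bridge [578.  134.4  77.5  77.4 -89.6] 1152
body [658.4 148.7 107.7  90.5  89.2] 3771
stop [582.8 157.1  69.2  42.6  -1.5] 376
cap [497.4  57.9  25.4  25.3   1.7] 237
vial [674.2 -25.6  42.   34.9 -24.9] 436
```

View pics/c1.png

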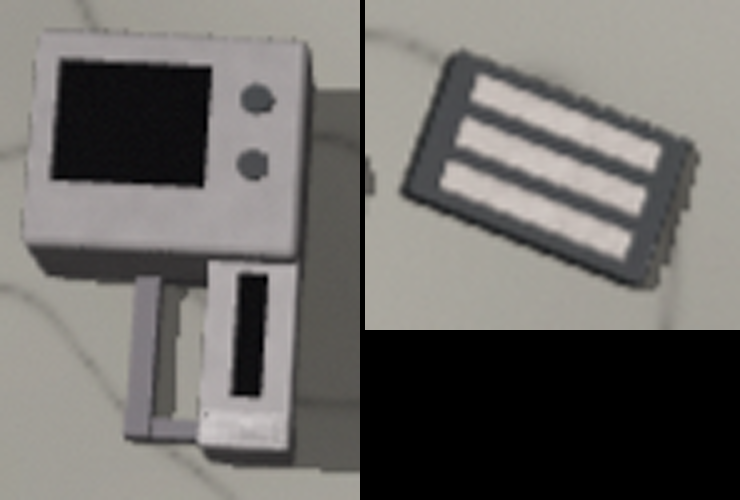

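The crop shows clean body-top corners at (42,30), (308,42), (300,258) and (28,243), and the bridge's outer corner at (288,450). The stop bar runs along the left. The target is low, turned about 20° from the way in.

Run:
```python
from h import *
m=dict(np.load("top0.npz"))
def c(u,v):return (u/4+150-.4,v/4+85-.4)
A=ray(m,[c(42,30),c(308,42),c(298,258),c(26,245)],.052);B=ray(m,[c(211,262),c(297,262),c(288,448),c(200,445)],.040)
S=ray(m,[c(159,278),c(152,420)],.012);T=ray(m,[c(152,437),c(200,440)],.01)
obs=np.r_[A[:,:2],B[1:,:2]]*1000
mod=np.array([[119,90],[119,-18],[29,-18],[29,90],[29,-18],[-45,-18],[-45,18]],float)
print(obs.round(1)); print("stop/side",(S*1000).round(1),(T*1000).round(1))
for sel in(slice(0,7),slice(0,4),slice(4,7)):
    a,b=mod[sel],obs[sel];ac,bc=a.mean(0),b.mean(0);U,_,V=np.linalg.svd((a-ac).T@(b-bc));R=V.T@U.T;t=bc-R@ac
    print(t.round(1),np.degrees(np.arctan2(R[1,0],R[0,0])).round(2),"res",np.abs((a@R.T+t)-b).max().round(1))
```

```text
[[703.1 200.3]
 [702.   95.2]
 [613.4  95.6]
 [615.  200.8]
 [615.1  96.6]
 [540.6  97.1]
 [540.7 131.1]]
stop/side [[614.3 154.   12. ]
 [555.3 153.7  12. ]] [[548.8 153.5  10. ]
 [548.2 134.2  10. ]]
[584.8 113.3] -0.58 res 2.2
[584.  112.7] -0.56 res 1.6
[585.8 114.4] 0.36 res 1.0
```

Request:
move_arm --commands '[0,0,0,0,0,10.3,0.05,0,0,0,0,0,10.3,0.05,0.036,-0.041,0,0,0,0,0.05,0.036,-0.041,0,0,0,0,0.05,0.036,-0.041,0,0,0,0,0.05]'

```text
time: 0.72
eef_pos: [0.2849, -0.3433, 0.2049]
tool_rot: [-0.0, 1.0, 0.0, -0.0]
contact_force: [1.0, 0.2, -0.2]
width: 0.05
grasp_force: 0.0
```

Request:
move_arm --commands '[0.036,-0.041,0,0,0,0,0.05,0.036,-0.041,0,0,0,0,0.05,0.036,-0.041,0,0,0,0,0.05,0.036,-0.041,0,0,0,0,0.05,0,0,0,0,0,0,0.05]'

```text
time: 1.35
eef_pos: [0.4298, -0.1777, 0.2047]
tool_rot: [-0.0, 1.0, 0.004, -0.0]
contact_force: [-0.3, -1.0, 0.7]
width: 0.0501
grasp_force: 0.0
```

Run:
```python
from cell import ctrl
import numpy as np
s=ctrl.observe();print({k:np.round(v,4).tolist() for k,v in s.items() if k in("time","q","eef_pos","tool_rot","contact_force","width")})
```

```text
{'time': 1.35, 'q': [-0.3924, 0.1725, -0.0827, 1.3164, 0.0005, 2.7415], 'eef_pos': [0.4298, -0.1777, 0.2047], 'tool_rot': [-0.0004, 1.0, 0.0039, -0.0003], 'contact_force': [-0.2978, -0.9667, 0.7179], 'width': 0.0501}
```

Request:
move_arm --commands '[0,0.004,0.05,0,0,0,0.05,0,0,0.05,0,0,0,0.05,0,0,0.05,0,0,0,0.05,0,0,0.045,0,0,0,0.05,0,0,0.005,0,0,0,0.05]'

```text
time: 1.98
eef_pos: [0.4241, -0.1838, 0.0024]
tool_rot: [-0.001, 1.0, -0.0, -0.004]
contact_force: [-0.6, -0.2, -0.1]
width: 0.0503
grasp_force: 0.0
```

Request:
move_arm --commands '[0.01,0,0,0,0,0,0.05,0.01,0,0,0,0,0,0.05,0.01,0,0,0,0,0,0.05,0.01,0,0,0,0,0,0.05,0.01,0,0,0,0,0,0.05]'

```text
time: 2.6
eef_pos: [0.4792, -0.1844, 0.0057]
tool_rot: [0.0, 1.0, 0.001, 0.0]
contact_force: [-0.7, -0.2, 0.2]
width: 0.05
grasp_force: 0.0
```

```bash
cat > look.py <<'E'
from cell import ctrl, optics
from h import *
import sys
s=ctrl.observe();print(s["time"],np.round(s["eef_pos"],4),np.round(s["contact_force"],1),np.round(s["q"],2))
p,d=optics.snapshot("top");m=optics.camera_model("top")
if len(sys.argv)>1: cv2.imwrite(sys.argv[1],cv2.resize(p[80:280,140:440],None,fx=2.5,fy=2.5)[:,:,::-1])
Z=cloud(m,d)[...,2]*1000
# pale strips of every carrier: bright, low saturation pixels
pale=(p.min(2)>180).astype(np.uint8)
cs=[c for c in cv2.findContours(pale,0,1)[0] if cv2.contourArea(c)>40]
for c in cs:
    u,v=c[:,0].mean(0).astype(int);z=.042 if np.median(Z[v-1:v+2,u-1:u+2])>28 else .014
    w=ray(m,c[:,0],z)[:,:2]*1000;(x,y),(a,b),t=cv2.minAreaRect(w.astype(np.float32))
    if a<b:a,b,t=b,a,t+90
    print("strip",np.round([x,y,a,b,t%180],1),z)
E
python3 look.py pics/s1.png
```

```text
2.6 [ 0.4792 -0.1844  0.0057] [-0.7 -0.2  0.2] [-0.37  0.44 -0.27  0.86 -0.    2.77]
strip [351.3 -46.2  59.4   7.1  43.5] 0.014
strip [348.4  80.3  59.2   6.8   3.7] 0.014
strip [347.9  95.4  59.4   7.    4.4] 0.014
strip [347.5 110.4  59.1   7.6   2.6] 0.014
strip [362.  -57.   59.4   7.4  42.9] 0.014
strip [372.  -68.3  59.6   7.6  43.3] 0.014
strip [478.8 -52.5  60.1   6.8  74.1] 0.042
strip [493.4 -56.5  59.7   6.8  74. ] 0.042
strip [ 509.4 -166.1   23.9    6.4   69.5] 0.014
strip [507.8 -60.5  59.5   6.8  74.4] 0.042
strip [ 520.9 -179.    40.6    6.4   69.5] 0.014
strip [548.5 115.3  30.9  12.6  91.8] 0.042
```

View pics/s1.png

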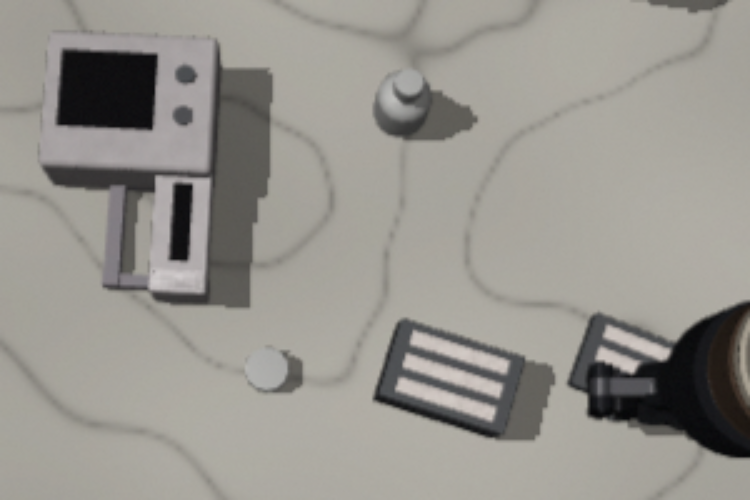

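The carrier has not moved: its strips are still at 69.5°. The part-open tips sit further back than the nominal TCP, so they have probably passed over the block. I'll back off and touch down on the bench to find the real tip height.

Request:
move_arm --commands '[-0.03,0,0,0,0,0,0.05,-0.025,0,0,0,0,0,0.05,0,0,0.002,0,0,0,0.05,0,0,0,0,0,0,0.05]'

```text
time: 3.15
eef_pos: [0.4243, -0.1848, 0.0035]
tool_rot: [0.0, 1.0, 0.001, 0.001]
contact_force: [-0.7, 0.5, -0.2]
width: 0.05
grasp_force: 0.0
```

Request:
move_arm --commands '[0,0,0.002,0,0,0,0.05,0,0,0,0,0,0,0.05]'

```text
time: 3.4
eef_pos: [0.4238, -0.1845, 0.0011]
tool_rot: [-0.0, 1.0, 0.001, 0.0]
contact_force: [-0.9, -0.3, -0.4]
width: 0.0501
grasp_force: 0.0
```

Request:
move_arm --commands '[0,0,0.002,0,0,0,0.05,0,0,0,0,0,0,0.05]'

```text
time: 3.65
eef_pos: [0.4231, -0.1844, -0.0009]
tool_rot: [-0.0, 1.0, 0.001, -0.0]
contact_force: [-0.4, 0.5, 0.3]
width: 0.0504
grasp_force: 0.0
```

Request:
move_arm --commands '[0,0,0.002,0,0,0,0.05,0,0,0,0,0,0,0.05]'

```text
time: 3.9
eef_pos: [0.423, -0.1844, -0.0028]
tool_rot: [-0.0, 1.0, 0.001, -0.0]
contact_force: [0.2, -0.2, -0.9]
width: 0.0503
grasp_force: 0.0
```

Request:
move_arm --commands '[0,0,0.002,0,0,0,0.05,0,0,0,0,0,0,0.05]'

```text
time: 4.15
eef_pos: [0.423, -0.1844, -0.0048]
tool_rot: [-0.0, 1.0, 0.001, -0.0]
contact_force: [-0.3, -0.3, -0.3]
width: 0.0495
grasp_force: 0.0
```

Request:
move_arm --commands '[0.012,0,0,0,0,0,0.05,0.012,0,0,0,0,0,0.05,0.012,0,0,0,0,0,0.05,0.012,0,0,0,0,0,0.05,0.012,0,0,0,0,0,0.05]'

```text
time: 4.78
eef_pos: [0.4841, -0.1844, -0.0048]
tool_rot: [0.0, 1.0, 0.001, -0.0]
contact_force: [-0.2, -0.0, 0.5]
width: 0.0501
grasp_force: 0.0
```

```bash
python3 look.py | grep -v "strip \[3"
python3 - <<'E'
from cell import optics,ctrl
import cv2
p,d=optics.snapshot("wrist");cv2.imwrite("pics/w1.png",p[:,:,::-1])
E
```

```text
4.775 [ 0.4841 -0.1844 -0.0048] [-0.2 -0.   0.5] [-0.36  0.47 -0.27  0.84 -0.    2.78]
strip [478.9 -52.5  60.1   6.8  73.9] 0.042
strip [493.4 -56.5  59.7   6.8  74.1] 0.042
strip [507.8 -60.5  59.5   6.8  74.4] 0.042
strip [ 521.9 -176.4   35.1    6.4   69.5] 0.014
strip [548.5 115.3  30.9  12.6  91.8] 0.042
```

View pics/w1.png

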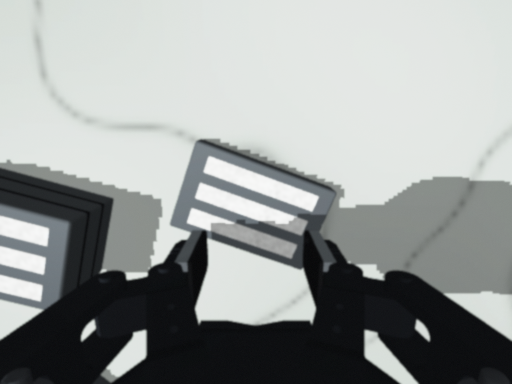

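The wrist view shows the fingers at (193,240) and (315,240), around the carrier's near side. The right one is at the rear corner, near (303,265). I'll get the fingertips' real positions from the wrist depth.

Run:
```python
from cell import optics
from h import *
m=optics.camera_model("wrist");p,d=optics.snapshot("wrist");P=cloud(m,d)*1000
for u0,u1 in((150,207),(303,360)):
    M=np.zeros(d.shape,bool);M[225:330,u0:u1]=1;M&=(p.max(2)<60)&(d>0)
    q=P[M];print(len(q),"zmin",np.percentile(q[:,2],[0.5,2,10,50]).round(1))
    for lo,hi in((-5,12),(12,20),(20,40)):
        k=q[(q[:,2]>lo)&(q[:,2]<hi)]
        if len(k):print(lo,len(k),np.percentile(k,[2,98],axis=0).round(1).tolist())
w=p.min(2)>150
cs=[c for c in cv2.findContours(box(w,185,140,330,265).astype(np.uint8),0,1)[0] if cv2.contourArea(c)>200]
for uv in((203,140),(338,190),(303,268),(173,222)):print(uv,P[uv[1],uv[0]].round(1),(ray(m,[uv],.014)*1000).round(1))
```

```text
3872 zmin [28.4 31.8 44.  81. ]
12 1 [[487.7, -156.8, 13.1], [487.7, -156.8, 13.1]]
20 275 [[476.0, -159.2, 26.9], [495.9, -146.7, 39.8]]
3901 zmin [27.2 31.4 43.  80.5]
12 5 [[489.8, -213.5, 13.7], [491.1, -212.1, 15.6]]
20 294 [[477.0, -222.0, 26.1], [496.0, -208.8, 39.7]]
(203, 140) [ 538.8 -156.9   10.2] [[ 539.1 -157.6   14. ]]
(338, 190) [ 509.3 -232.9   -0.6] [[ 512.9 -228.6   14. ]]
(303, 268) [ 475.6 -209.    30.3] [[ 466.5 -212.    14. ]]
(173, 222) [ 494.3 -138.9   13.5] [[ 494.5 -139.1   14. ]]
```

Request:
move_arm --commands '[-0.03,0,0,0,0,0,0.05,-0.03,0,0,0,0,0,0.05,0,0,0.002,0,0,0,0.05,0,0,0.001,0,0,0,0.05,0,0,0,0,0,0,0.05]'

```text
time: 5.55
eef_pos: [0.4242, -0.1848, -0.0076]
tool_rot: [0.0, 1.0, 0.001, 0.001]
contact_force: [0.2, 0.1, -0.4]
width: 0.05
grasp_force: 0.0
```

```bash
cat > tip.py <<'E'
from cell import optics,ctrl
from h import *
m=optics.camera_model("wrist");p,d=optics.snapshot("wrist");P=cloud(m,d)*1000
s=ctrl.observe();e=s["eef_pos"]*1 if hasattr(s["eef_pos"],"shape") else np.array(s["eef_pos"]);e=e*1000;print("tcp",e.round(1),np.round(s["contact_force"],1),"cam",(-m["R"].T@m["t"]*1000).round(1))
M=(d>0)&(np.abs(P[...,0]-e[0])<40)&(np.abs(P[...,1]-e[1])<60)&(P[...,2]>4)&(P[...,2]<60)
for sd in(-1,1):
    k=P[M&((P[...,1]-e[1])*sd>0)]
    print(sd,len(k),[(z,int(((k[:,2]>z)&(k[:,2]<z+3)).sum())) for z in range(4,45,3)])
c=p.copy();c=c[180:384,100:420];cv2.imwrite("pics/w2.png",cv2.resize(c,None,fx=2.4,fy=2.4)[:,:,::-1])
E
python3 tip.py
```

```text
tcp [ 424.1 -184.7   -7.6] [-0.4 -0.  -1.1] cam [ 489.2 -184.4  161.4]
-1 1614 [(4, 0), (7, 0), (10, 0), (13, 0), (16, 0), (19, 3), (22, 36), (25, 58), (28, 92), (31, 113), (34, 115), (37, 115), (40, 134), (43, 136)]
1 1619 [(4, 0), (7, 0), (10, 0), (13, 0), (16, 0), (19, 4), (22, 37), (25, 62), (28, 82), (31, 110), (34, 118), (37, 122), (40, 140), (43, 132)]
```

View pics/w2.png

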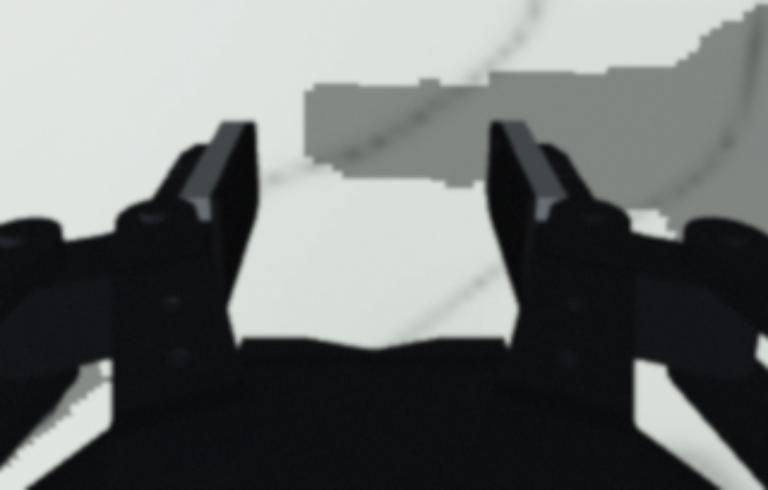

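The tips appear at (240,120) and (510,120) in the crop. Depth puts them about 20 mm above the bench, so I'll go on down with force checks.

Request:
move_arm --commands '[0,0,0.002,0,0,0,0.05,0,0,0.001,0,0,0,0.05]'

```text
time: 5.85
eef_pos: [0.4233, -0.1844, -0.0109]
tool_rot: [-0.0, 1.0, 0.001, -0.0]
contact_force: [-0.3, -0.2, -0.7]
width: 0.0497
grasp_force: 0.0
```

Request:
move_arm --commands '[0,0,0.002,0,0,0,0.05,0,0,0.001,0,0,0,0.05]'

```text
time: 6.1
eef_pos: [0.4231, -0.1844, -0.0139]
tool_rot: [-0.0, 1.0, 0.001, -0.0]
contact_force: [-0.4, -0.4, -0.0]
width: 0.0499
grasp_force: 0.0
```

Request:
move_arm --commands '[0,0,0.002,0,0,0,0.05,0,0,0.001,0,0,0,0.05]'

```text
time: 6.35
eef_pos: [0.4231, -0.1845, -0.0168]
tool_rot: [-0.0, 1.0, 0.001, -0.0]
contact_force: [0.3, -0.5, -0.5]
width: 0.0499
grasp_force: 0.0
```

```bash
python3 tip.py
```

```text
tcp [ 423.  -184.4  -16.9] [ 0.5 -0.7  0.6] cam [ 488.3 -184.2  152. ]
-1 2177 [(4, 0), (7, 0), (10, 7), (13, 32), (16, 72), (19, 92), (22, 112), (25, 111), (28, 116), (31, 138), (34, 143), (37, 148), (40, 149), (43, 134)]
1 2171 [(4, 0), (7, 0), (10, 5), (13, 35), (16, 71), (19, 90), (22, 103), (25, 114), (28, 125), (31, 129), (34, 143), (37, 155), (40, 149), (43, 133)]
```

Request:
move_arm --commands '[0,0,-0.006,0,0,0,0.02,0,0,0,0,0,0,0.02,0,0,0,0,0,0,0.02]'

```text
time: 6.78
eef_pos: [0.4234, -0.1846, -0.0104]
tool_rot: [0.0, 1.0, 0.001, 0.0]
contact_force: [-0.6, 0.4, -0.4]
width: 0.0201
grasp_force: 0.0
```

```bash
python3 tip.py
python3 - <<'E'
from cell import optics,ctrl
from h import *
e=np.array(ctrl.observe()["eef_pos"])*1000
for n in("wrist","top","scene"):
    p,d=optics.snapshot(n);m=optics.camera_model(n);P=cloud(m,d)*1000
    M=(d>0)&(np.abs(P[...,0]-e[0])<28)&(np.abs(P[...,1]-e[1])<60)
    q=P[M&(P[...,2]>5)]
    for z in range(5,110,10):
        k=q[(q[:,2]>z)&(q[:,2]<=z+10)]
        if len(k)>3:print(n,z,len(k),np.percentile(k[:,:2]-e[:2],[2,98],axis=0).round(0).tolist())
E
```

```text
tcp [ 423.2 -184.5  -10.6] [ 0.1 -0.4 -0.2] cam [ 488.5 -184.3  158.5]
-1 1445 [(4, 0), (7, 0), (10, 0), (13, 0), (16, 7), (19, 40), (22, 67), (25, 71), (28, 94), (31, 84), (34, 92), (37, 95), (40, 116), (43, 109)]
1 1438 [(4, 0), (7, 0), (10, 0), (13, 0), (16, 3), (19, 37), (22, 70), (25, 73), (28, 87), (31, 83), (34, 101), (37, 103), (40, 105), (43, 109)]
wrist 15 227 [[-9.0, -21.0], [11.0, 22.0]]
wrist 25 561 [[-9.0, -22.0], [11.0, 24.0]]
wrist 35 697 [[-9.0, -22.0], [11.0, 24.0]]
wrist 45 980 [[-11.0, -16.0], [11.0, 17.0]]
wrist 55 1577 [[-7.0, -36.0], [13.0, 37.0]]
wrist 65 5947 [[-9.0, -43.0], [13.0, 44.0]]
wrist 75 4711 [[-11.0, -49.0], [17.0, 50.0]]
wrist 85 10054 [[-9.0, -53.0], [17.0, 54.0]]
wrist 95 12185 [[4.0, -57.0], [17.0, 58.0]]
wrist 105 8128 [[8.0, -53.0], [20.0, 54.0]]
top 25 10 [[-10.0, 17.0], [11.0, 18.0]]
top 55 10 [[-13.0, 20.0], [13.0, 25.0]]
top 65 29 [[-12.0, 23.0], [9.0, 38.0]]
top 75 26 [[-15.0, 22.0], [17.0, 38.0]]
top 85 21 [[-15.0, 19.0], [17.0, 23.0]]
top 95 28 [[-16.0, 21.0], [16.0, 50.0]]
top 105 87 [[-11.0, 46.0], [12.0, 60.0]]
scene 15 31 [[-10.0, -21.0], [10.0, 21.0]]
scene 25 72 [[-8.0, -23.0], [10.0, 23.0]]
scene 35 81 [[-11.0, -23.0], [10.0, 23.0]]
scene 45 77 [[-11.0, -22.0], [10.0, 17.0]]
scene 55 103 [[-6.0, -33.0], [12.0, 33.0]]
scene 65 429 [[-10.0, -42.0], [12.0, 41.0]]
scene 75 184 [[-12.0, -49.0], [16.0, 50.0]]
scene 85 287 [[-8.0, -54.0], [16.0, 53.0]]
scene 95 271 [[2.0, -58.0], [16.0, 57.0]]
scene 105 437 [[-13.0, -59.0], [18.0, 59.0]]
```

All three views agree that the tips sit about 28 mm above the reported TCP, at either opening. I'll use TCP z ≈ -0.023 so the tips are about 5 mm off the bench, and push sideways.

Request:
move_arm --commands '[0,0,0,0,0,0,0.05,0,0,0,0,0,0,0.05,0,0,0.006,0,0,0,0.05,0,0,0.006,0,0,0,0.05,0,0,0,0,0,0,0.05]'

```text
time: 7.6
eef_pos: [0.4224, -0.1842, -0.0235]
tool_rot: [-0.0, 1.0, 0.001, -0.001]
contact_force: [0.2, -0.8, -1.1]
width: 0.0501
grasp_force: 0.0
```

Request:
move_arm --commands '[0.012,0,0,0,0,0,0.05,0.012,0,0,0,0,0,0.05,0.012,0,0,0,0,0,0.05,0.012,0,0,0,0,0,0.05,0,0,0,0,0,0,0.05]'

```text
time: 8.22
eef_pos: [0.4727, -0.1845, -0.0226]
tool_rot: [0.0, 1.0, 0.001, 0.001]
contact_force: [-1.0, -0.5, -0.2]
width: 0.0499
grasp_force: 0.0
```

```bash
python3 look.py | grep -v "strip \[3"; python3 tip.py
```

```text
8.225 [ 0.4727 -0.1845 -0.0226] [-1.  -0.5 -0.2] [-0.37  0.47 -0.31  0.78  0.    2.77]
strip [478.9 -52.5  60.1   6.8  73.9] 0.042
strip [ 502.7 -165.1   42.1    6.5   81.4] 0.014
strip [493.4 -56.5  59.7   6.8  74.1] 0.042
strip [ 517.  -170.6   48.2    6.5   81.2] 0.014
strip [507.8 -60.5  59.5   6.8  74.4] 0.042
strip [ 531.  -178.3   59.9    6.5   81.1] 0.014
strip [548.5 115.3  30.9  12.6  91.8] 0.042
tcp [ 471.  -184.2  -22.9] [-1.1  0.7 -0.2] cam [ 536.8 -184.   146.1]
-1 6310 [(4, 5), (7, 39), (10, 91), (13, 2975), (16, 112), (19, 114), (22, 126), (25, 134), (28, 132), (31, 158), (34, 156), (37, 126), (40, 145), (43, 264)]
1 7197 [(4, 6), (7, 32), (10, 107), (13, 3880), (16, 141), (19, 117), (22, 123), (25, 126), (28, 143), (31, 149), (34, 151), (37, 135), (40, 144), (43, 259)]
```

Request:
move_arm --commands '[0.01,0,0,0,0,0,0.05,0.01,0,0,0,0,0,0.05,0.01,0,0,0,0,0,0.05,0.01,0,0,0,0,0,0.05,0.01,0,0,0,0,0,0.05]'

```text
time: 8.95
eef_pos: [0.5217, -0.1843, -0.0227]
tool_rot: [-0.0, 1.0, 0.001, -0.0]
contact_force: [-1.2, -0.0, 2.3]
width: 0.0498
grasp_force: 0.7
```

Request:
move_arm --commands '[0.01,0,0,0,0,0,0.05,0.008,0,0,0,0,0,0.05,0.005,0,0,0,0,0,0.05,0.001,0,0,0,0,0,0.05,0,0,0,0,0,0,0.05]'

```text
time: 9.57
eef_pos: [0.5453, -0.1843, -0.0227]
tool_rot: [-0.0, 1.0, 0.001, 0.0]
contact_force: [-0.4, -0.8, -0.6]
width: 0.0499
grasp_force: 0.0
```

```bash
python3 look.py | grep -v "strip \[3"
```

```text
9.575 [ 0.5453 -0.1843 -0.0227] [-0.4 -0.8 -0.6] [-0.33  0.58 -0.12  0.87  0.    2.81]
strip [478.9 -52.5  60.1   6.8  73.9] 0.042
strip [493.4 -56.5  59.7   6.8  74.1] 0.042
strip [507.9 -60.3  59.9   6.8  74.4] 0.042
strip [548.5 115.3  30.9  12.6  91.8] 0.042
strip [ 581.9 -163.9   39.3    5.    91.9] 0.014
strip [ 597.  -167.5   49.5    5.    91.9] 0.014
```

Request:
move_arm --commands '[-0.02,0,0,0,0,0,0.05,0,0,-0.055,0,0,0,0.02,0.03,0.033,-0.03,0,0,0,0.02,0.03,0.033,-0.02,0,0,0,0.02,0,0,0,0,0,-10,0.02]'

```text
time: 10.25
eef_pos: [0.5889, -0.2536, 0.085]
tool_rot: [0.002, 0.996, 0.089, 0.003]
contact_force: [0.2, 0.1, -0.6]
width: 0.02
grasp_force: 0.0
```

Request:
move_arm --commands '[0,0,0,0,0,-10,0.02,0,0,0,0,0,-10,0.02,0,0,0,0,0,-10,0.02,0,0,0,0,0,-10,0.02,0,0,0,0,0,-10,0.02]'

```text
time: 10.88
eef_pos: [0.585, -0.2503, 0.0823]
tool_rot: [-0.0, 0.864, 0.503, 0.0]
contact_force: [0.5, -0.6, -0.8]
width: 0.0202
grasp_force: 0.0
```

Request:
move_arm --commands '[0,0,0,0,0,-10,0.02,0,0,0,0,0,-10,0.02,0,0,0,0,0,-10,0.02,0,0,0,0,0,0,0.02]'

```text
time: 11.38
eef_pos: [0.5851, -0.2503, 0.0823]
tool_rot: [-0.0, 0.707, 0.707, 0.0]
contact_force: [1.0, 0.9, -0.4]
width: 0.02
grasp_force: 0.0
```

```bash
python3 look.py | grep -v "strip \[3"
python3 - <<'E'
from cell import optics,ctrl
from h import *
print(ctrl.observe()["tool_rot"])
p,d=optics.snapshot("top");m=optics.camera_model("top");Z=cloud(m,d)[...,2]*1000
print(rect(m,box((Z>8)&(Z<20)&(d>0),340,130,430,205),.014))
E
```

```text
11.375 [ 0.5851 -0.2503  0.0823] [ 1.   0.9 -0.4] [-0.4   0.58  0.2   1.19  0.    1.17]
strip [478.8 -52.5  59.2   6.6  73.9] 0.042
strip [493.3 -56.7  59.2   6.8  74. ] 0.042
strip [507.7 -60.7  59.1   6.7  74.3] 0.042
strip [ 566.8 -173.4   58.8    6.1   89.8] 0.014
strip [548.5 116.   29.3  12.6  91.8] 0.042
strip [ 581.8 -173.7   58.9    6.1   89.9] 0.014
strip [ 596.8 -173.3   57.6    6.1   90. ] 0.014
[-5.06528520e-05  7.07746273e-01  7.06466708e-01  1.33942428e-05]
[ 581.5 -171.5   81.2   51.1  -90. ]
```

Request:
move_arm --commands '[0,-0.003,0.05,0,0,0,0.02,0,0,0.045,0,0,0,0.02,0,0,0.01,0,0,0,0.02,0.012,0,0,0,0,0,0.02,0.012,0,0,0,0,0,0.02]'

```text
time: 12.1
eef_pos: [0.5838, -0.2262, -0.021]
tool_rot: [0.001, 0.707, 0.707, 0.001]
contact_force: [-0.1, -0.6, 0.4]
width: 0.0203
grasp_force: 0.0
```

Request:
move_arm --commands '[0.012,0,0,0,0,0,0.02,0.012,0,0,0,0,0,0.02,0.012,0,0,0,0,0,0.02,0.012,0,0,0,0,0,0.02,0.012,0,0,0,0,0,0.02]'

```text
time: 12.72
eef_pos: [0.5821, -0.1655, -0.0227]
tool_rot: [0.0, 0.707, 0.708, -0.0]
contact_force: [-0.2, -1.4, 1.5]
width: 0.02
grasp_force: 0.6
```

```bash
python3 look.py | grep -v "strip \[3"
```

```text
12.725 [ 0.5821 -0.1655 -0.0227] [-0.2 -1.4  1.5] [-0.28  0.63 -0.03  0.92 -0.    1.29]
strip [478.9 -52.3  60.5   6.9  73.9] 0.042
strip [493.4 -56.6  60.8   6.8  74.1] 0.042
strip [507.9 -60.5  60.4   6.8  73.9] 0.042
strip [ 565.5 -114.8   58.6    6.7   90.2] 0.014
strip [553.2 115.5  31.1  22.1  91.8] 0.042
strip [ 580.5 -114.9   58.8    6.5   90. ] 0.014
strip [ 595.5 -115.1   59.     6.5   89.9] 0.014
```

Request:
move_arm --commands '[0.015,0.0005,0,0,0,0,0.02,0.015,0.0005,0,0,0,0,0.02,0.015,0.0005,0,0,0,0,0.02,0.015,0.0005,0,0,0,0,0.02,0.015,0.0005,0,0,0,0,0.02]'

```text
time: 13.4
eef_pos: [0.5844, -0.09, -0.0228]
tool_rot: [-0.0, 0.707, 0.708, -0.0]
contact_force: [0.3, 0.2, -0.2]
width: 0.0201
grasp_force: 0.2
```

Request:
move_arm --commands '[0.015,0.0005,0,0,0,0,0.02,0.015,0.0005,0,0,0,0,0.02,0.015,0.0005,0,0,0,0,0.02,0.012,0.0003,0,0,0,0,0.02,0.005,0.0002,0,0,0,0,0.02]'

```text
time: 14.02
eef_pos: [0.5865, -0.0284, -0.0227]
tool_rot: [0.0, 0.706, 0.708, -0.0]
contact_force: [0.7, 0.0, -0.6]
width: 0.02
grasp_force: 0.2
```

```bash
python3 look.py pics/s2.png| grep -v "strip \[3"
```

```text
14.025 [ 0.5865 -0.0284 -0.0227] [ 0.7  0.  -0.6] [-0.05  0.6  -0.08  0.89 -0.    1.52]
strip [570.   22.2  59.8   6.6  91.9] 0.014
strip [585.1  22.6  60.1   7.5  89.5] 0.014
strip [600.1  24.5  57.1   7.5  89.7] 0.014
strip [572.3 114.8  62.2  33.2 179.5] 0.042
```

View pics/s2.png

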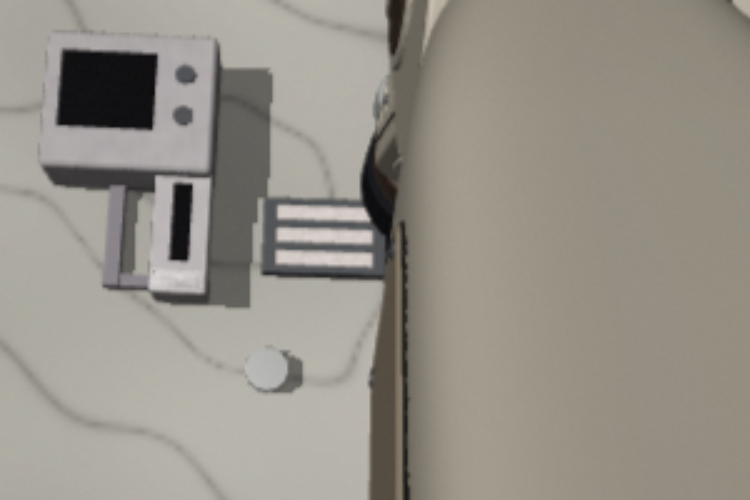

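The carrier is square before the mouth, with its leading end at crop column 265 and the bridge face at 210. Its centre is at (585, 22.5) mm, in line with the opening at x 585.

Request:
move_arm --commands '[0.01,0,0,0,0,0,0.02,0.012,0,0,0,0,0,0.02,0.012,0,0,0,0,0,0.02,0.012,0,0,0,0,0,0.02,0.01,0,0,0,0,0,0.02]'

```text
time: 14.7
eef_pos: [0.5864, 0.0277, -0.0227]
tool_rot: [0.0, 0.706, 0.708, 0.0]
contact_force: [0.3, -0.3, 0.5]
width: 0.0198
grasp_force: 0.3
```

```bash
python3 look.py| grep -v "strip \[3"
```

```text
14.7 [ 0.5864  0.0277 -0.0227] [ 0.3 -0.3  0.5] [ 0.05  0.6  -0.08  0.89 -0.    1.62]
strip [556.1 124.1  28.5  13.9   2.8] 0.042
```

Request:
move_arm --commands '[0.008,0,0,0,0,0,0.02,0.008,0,0,0,0,0,0.02,0.008,0,0,0,0,0,0.02,0.004,0,0,0,0,0,0.02,0,0,0,0,0,0,0.02]'

```text
time: 15.38
eef_pos: [0.5863, 0.0552, -0.0227]
tool_rot: [-0.0, 0.706, 0.708, 0.0]
contact_force: [0.2, -0.3, -0.6]
width: 0.02
grasp_force: 0.0
```

Request:
move_arm --commands '[0.002,0,0,0,0,0,0.02,0.002,0,0,0,0,0,0.02,0,0,0,0,0,0,0.02]'

```text
time: 15.75
eef_pos: [0.5863, 0.0588, -0.0227]
tool_rot: [-0.0, 0.707, 0.708, 0.0]
contact_force: [-0.4, 0.6, -0.4]
width: 0.0196
grasp_force: 0.0
```

Request:
move_arm --commands '[0.002,0,0,0,0,0,0.02,0,0,0,0,0,0,0.02]'

```text
time: 16.0
eef_pos: [0.5864, 0.0609, -0.0227]
tool_rot: [-0.0, 0.707, 0.708, 0.0]
contact_force: [-0.2, 0.2, 0.3]
width: 0.0198
grasp_force: 0.0
```

Request:
move_arm --commands '[0.001,0,0,0,0,0,0.02,0.001,0,0,0,0,0,0.02]'

```text
time: 16.25
eef_pos: [0.5863, 0.0624, -0.0227]
tool_rot: [0.0, 0.707, 0.707, -0.0]
contact_force: [-0.2, -2.2, 0.1]
width: 0.0199
grasp_force: 1.3
```

Request:
move_arm --commands '[0.001,0,0,0,0,0,0.02,0,0,0,0,0,0,0.02]'

```text
time: 16.5
eef_pos: [0.5862, 0.0624, -0.0227]
tool_rot: [0.001, 0.707, 0.707, -0.001]
contact_force: [-1.0, -4.8, 1.0]
width: 0.0197
grasp_force: 2.5
```

Request:
move_arm --commands '[0.001,0,0,0,0,0,0.02,0,0,0,0,0,0,0.02]'

```text
time: 16.75
eef_pos: [0.5861, 0.0624, -0.0227]
tool_rot: [0.001, 0.707, 0.707, -0.002]
contact_force: [0.1, -6.6, 1.4]
width: 0.0201
grasp_force: 3.6
```

The force rises with no motion at the predicted position, so the carrier is against the stop. I'll give one more light press to square it, then withdraw.

Request:
move_arm --commands '[0.001,0,0,0,0,0,0.02,0,0,0,0,0,0,0.02,-0.01,0,0,0,0,0,0.02,-0.03,0,0,0,0,0,0.02,-0.03,0,-0.02,0,0,0,0.02]'

```text
time: 17.38
eef_pos: [0.5848, -0.0041, -0.0042]
tool_rot: [-0.002, 0.706, 0.708, -0.001]
contact_force: [-0.3, 0.6, -0.3]
width: 0.0201
grasp_force: 0.0
```

Request:
move_arm --commands '[0,0,-0.06,0,0,0,0.02,0,0,-0.06,0,0,0,0.02,-0.06,0,0,0,0,0,0.02,-0.06,0,0,0,0,0,0.02,-0.06,0,0,0,0,0,0.02]'

```text
time: 18.0
eef_pos: [0.5871, -0.1852, 0.1178]
tool_rot: [0.0, 0.706, 0.708, 0.001]
contact_force: [0.7, -1.1, 0.1]
width: 0.0202
grasp_force: 0.0
```

```bash
python3 look.py| grep -v "strip \[3"
python3 - <<'E'
from cell import optics
from h import *
p,d=optics.snapshot("top");m=optics.camera_model("top");Z=cloud(m,d)[...,2]*1000
o=box((Z>8)&(Z<20)&(d>0),205,140,250,205);print("rear part",rect(m,o,.014))
print("cap",rect(m,box((Z>9)&(Z<25),235,215,260,240),.016),"vial",rect(m,box(Z>20,285,100,318,138),.03))
a=cv2.resize(p[140:240,150:270],None,fx=4,fy=4);q,_=optics.snapshot("scene");b=cv2.resize(q[130:230,220:320],None,fx=4,fy=4)
cv2.imwrite("pics/f.png",np.hstack([a[:, :400],b])[:,:,::-1])
E
```

```text
18.0 [ 0.5871 -0.1852  0.1178] [ 0.7 -1.1  0.1] [-0.31  0.51  0.18  1.23  0.    1.26]
strip [478.8 -52.5  59.2   6.6  73.9] 0.042
strip [493.2 -56.7  59.2   6.6  73.8] 0.042
strip [507.6 -60.9  58.6   6.5  73.9] 0.042
strip [548.5 116.8  27.8  12.6  91.8] 0.042
rear part [584.6  85.2  50.8  22.5  -0.8]
cap [496.6  57.9  27.   25.3   1.8] vial [674.  -25.5  39.3  37.4 -45.1]
```

View pics/f.png

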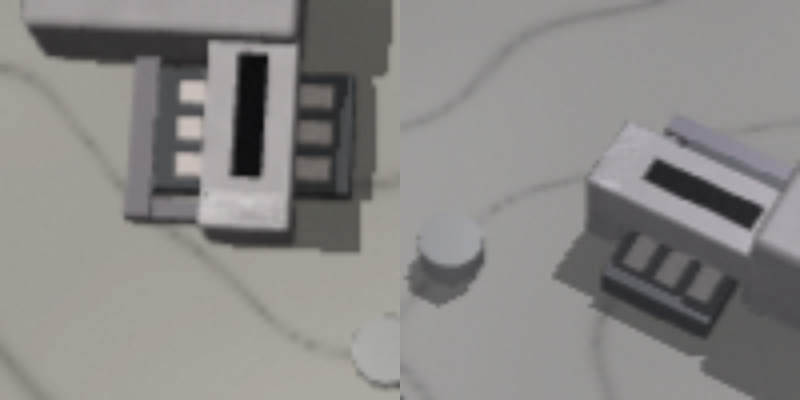

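The carrier sits under the bridge with its leading end against the stop bar (left crop, about column 155). Its rear sticks out at right, and it lies at -0.8° against the reader's -0.6°. The cap, vial and tall carrier have not moved.

```bash
python3 -c "
from cell import ticket
print(ticket.close_job())"
```

```text
the job is handed in; nothing more can be done
None
```

The low carrier is pushed in under the bridge, flat on the bench and square against the stop; the hand is clear, the tall carrier, vial and cap have not moved, and the job was handed in at about 18 s.

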